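# Fetch the middle specimen box from a stack

### The arm

A 6-joint arm with a two-finger parallel gripper is mounted at the origin on the work surface. World frame = base frame: x ahead of the robot, y to its left, z up, the work surface at z = 0. Lengths are in mm, angles in degrees, forces in N, time in s.
With the tool pointing down it reaches from about 325 to 775 mm from the base axis. Payload 5.5 kg.
Tool frame: the origin (TCP) lies midway between the tips of the shut fingers; the grasp point (between the pads) lies ctrl.tcp_to_grasp behind it (ctrl.tcp_to_grasp is the distance from the TCP to the grasp point, in mm); x points along the fingers, z is the direction in which the jaws open and shut, and the axes are right-handed (so a half turn about x gives the same grasp; the last joint's range is limited). The gripper opens to 88 mm and grips with 3 to 60 N. Pads are 20 mm wide; open, the fingers measure 115 mm over their backs; the gripper's body (75 mm by 178 mm) begins 61 mm behind the grasp point.
Start: joints at [66.423, 5.22, 70.514, -0, 104.267, -3.249], TCP at [208.447, 562.642, 222.631] pointing down, gripper open.
Joint ranges: [-164.24, 164.24], [-49.07, 125.15], [9.68, 141.18], [-86.29, 266.29], [3.28, 154.24], [-151.56, 151.56]. Speed limits (degrees/s): [147.25, 147.25, 172.46, 180, 180, 180].

### API

Orientations are given as [roll, pitch, yaw] about the fixed x, y, z axes, in that order (R = Rz(yaw) Ry(pitch) Rx(roll)).
In Python, from bench import ctrl gives the robot as it stands.
- The arm moves only by the tool servo_tool, never from a script. Its argument "moves" is one flat list of numbers, 7 for each row, row after row: the finger opening in m, from 0 to 0.0878, then the shift along the tool's x, y, z in m, then the turn, a rotation vector about the tool's x, y, z in rad. In form: [gripper, tx, ty, tz, rx, ry, rz, gripper, tx, ty, tz, rx, ry, rz, ...]. A call has 1 to 10 rows; each row is the pose to reach, as a shift and turn from the pose commanded when the call began, along the tool's axes at that moment; what a row does not reach only later rows make up. A row lasts 1/10 s, in which the tool goes at most 50 mm and 8.59 degrees, less where a joint would pass 70% of its speed; a pose out of reach is approached as far as the arm can. A call with a gripper value outside its range is refused whole. The fingers move at their own pace and stop on an object; the grip force is fixed at half the most. Time passes only in rows, so rows that repeat a pose let the fingers close. It gives the time, the measured TCP pose, the force and the opening at its end, in the units of the state.
- ctrl.get_state(): the state, without advancing time (a new reading comes with each control period).
- ctrl.capture(name): name is "scene" or "top" or "wrist"; returns the picture (420x560x3 uint8, red, green, blue); there is no depth.
- ctrl.camera_model(name): a dict with "intrinsics" (3x3 intrinsics, pixels), "k1" (the pictures are not rectified: a ray, as slopes to the right and down, at radius r is drawn at 1 + k1 r^2 times it, then the intrinsics apply), "eye" and "attitude" of the camera in the world. Camera axes: x right, y down, z forward; pixel columns grow to the right and rows downward; lengths in mm; the calibration is good to about 2 mm. A picture is of the moment at which its call begins: read the wrist's pose just before it. camera_model takes no time and is no camera call; for the wrist camera it gives the pose at the moment of the call.
- ctrl.sign_off(): hands the job in, once; it reports no verdict.
The state is a dict: "time_s": time; "joint_pos": joint angles; "qvel": joint speeds; "effort": joint torques, N m; "eef_pos": TCP position; "tool_rot": TCP orientation; "force": force on the tool from outside, world axes, zero at the start; "ft_torque": the same for the moment, N m; "grip_width": finger opening in mm.
Only numpy, scipy, OpenCV 4.12 (cv2) and the standard library are available. Lean on these libraries where they do the work, as an engineer would, in place of code of your own. Each camera call takes 0.05 s, during which the arm holds its last target. There are 200 camera calls.

### The job

On the biology bench stands a stack of three small glass-topped wooden specimen boxes. Lift the top box off and set it aside, put the middle box flat on the round white plate of the viewing stand, centred over it, and then stack the top box squarely back on the bottom box, which stays where it is. Keep the boxes level, as the specimens inside are loose.

Things in the scene. Friction and masses are not known exactly. Their poses are not given: they have to be found in the camera images.
- top_c (a point): centre (half-way up) of the top box of the stack of three: glass-topped wooden specimen box, closed, 110 long (its x) x 56 wide (its y) x 42 mm high (its z), about 170 g; at the start it rests on the middle box, within a few mm and degrees of flush. The boxes are solid, just lie on one another and are picked across the 56 mm width. A stack of two such boxes nearby is not part of the job
- mid_c (a point): centre (half-way up) of the middle box of the stack of three: same size and axes as the top box; at the start its centre is 42 mm below that of the top box
- bottom_c (a point): centre (half-way up) of the bottom box of the stack of three, loose, standing on the bench (centre 21 mm above it): same size and axes as the top box
- plate (a point): centre of the round white plate (90 mm across), flush in the top face of the viewing stand, 24 mm above the bench; the middle box goes here. The stand is a fixed flat grey slab, 340 (x) x 130 (y) x 24 mm; the plate is 85 mm from its centre towards its +x end. The point 170 mm from the plate towards -x of this point, on the plain half, is free for setting the top box aside. z is up

How it is judged:
By the outcome, as a careful person would: the job done as asked, in the order asked, and still so for the second after the job is handed in, with the robot touching nothing.
It also fails if it takes over 67 s, if anything falls off the work surface, if the arm or the gripper's body presses on something with over 40 N, if the wrist force passes 120 N, or if a joint passes its speed limit or range.

## Working session

There is one attempt and no reset: what is moved stays moved. The work goes in short steps, Python scripts to look and compute and a tool call to move; the robot and the scene stay as the last step left them, time stands still between calls to the robot, and variables do not carry over. Pictures are saved under pics/ and viewed, about 8 in all and at most 12, crops included, and the job is handed in when it is done.

Besides the shell and the picture viewer there is one more tool, called after "Call:" in YAML: its name, and indented under it one key for each argument. servo_tool: Moves the arm, as the interface text tells. Its arguments: {"type":"object","properties":{"moves":{"type":"array","items":{"type":"number"}}},"required":["moves"]}

```bash
mkdir -p pics; ls; python3 - <<'E'
from bench import ctrl
import cv2
print(ctrl.tcp_to_grasp, ctrl.get_state())
for n in("scene","top","wrist"):
    print(n,ctrl.camera_model(n))
a=ctrl.capture("scene");b=ctrl.capture("top")
cv2.imwrite("pics/scene.png",cv2.resize(a[...,::-1],(800,600)));cv2.imwrite("pics/top.png",cv2.resize(b[...,::-1],(800,600),interpolation=cv2.INTER_CUBIC))
E
```

```text
pics
18.700000000000003 {'time_s': 0.0, 'joint_pos': array([ 6.64210385e+01,  5.26241617e+00,  7.05806912e+01,  5.30804083e-05,
        1.04264509e+02, -3.24845154e+00]), 'qvel': array([ 0.05409996, -0.02489176, -0.12420261,  0.05544399, -0.02286984,
        0.00737164]), 'effort': array([-7.77066434e-04, -4.46459985e+01, -4.06449366e+01,  6.98162871e-02,
        2.94186955e-02, -1.55636130e-04]), 'eef_pos': array([208.34808363, 562.36576013, 221.52580294]), 'tool_rot': array([ 176.72414635,   89.89238343, -113.60635054]), 'force': array([ 0.66951337, -0.15639754,  0.89298763]), 'ft_torque': array([-0.03755875,  0.03924008,  0.01481654]), 'grip_width': 87.82095041602152}
scene {'intrinsics': array([[420.06611087,   0.        , 280.58008231],
       [  0.        , 420.06611087, 213.17745843],
       [  0.        ,   0.        ,   1.        ]]), 'k1': 0.036092908578171004, 'eye': array([1068.14165969, -196.79020841,  666.2186013 ]), 'attitude': array([-137.32256514,   -0.83611237,   70.63053755])}
top {'intrinsics': array([[525.26724071,   0.        , 279.18486938],
       [  0.        , 525.26724071, 215.34258089],
       [  0.        ,   0.        ,   1.        ]]), 'k1': 0.04911771538597186, 'eye': array([487.5178783 , -21.77377687, 895.06160771]), 'attitude': array([-172.32897409,    0.19178063,  -90.27490365])}
wrist {'intrinsics': array([[321.67103185,   0.        , 278.45045183],
       [  0.        , 321.67103185, 207.30112964],
       [  0.        ,   0.        ,   1.        ]]), 'k1': -0.053517406839212404, 'eye': array([137.67093012, 589.50951047, 383.34180433]), 'attitude': array([1.63874742e+02, 6.83600961e-02, 6.96342562e+01])}
```

View pics/top.png

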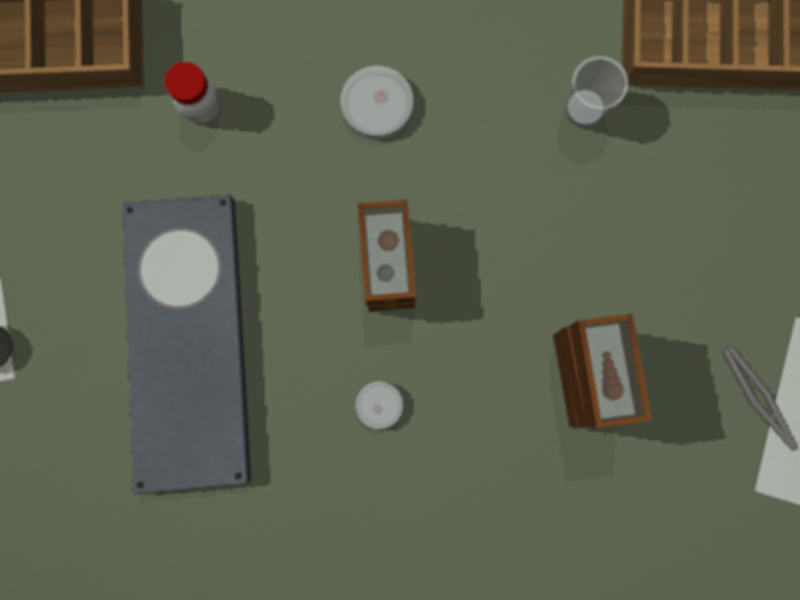

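View pics/scene.png

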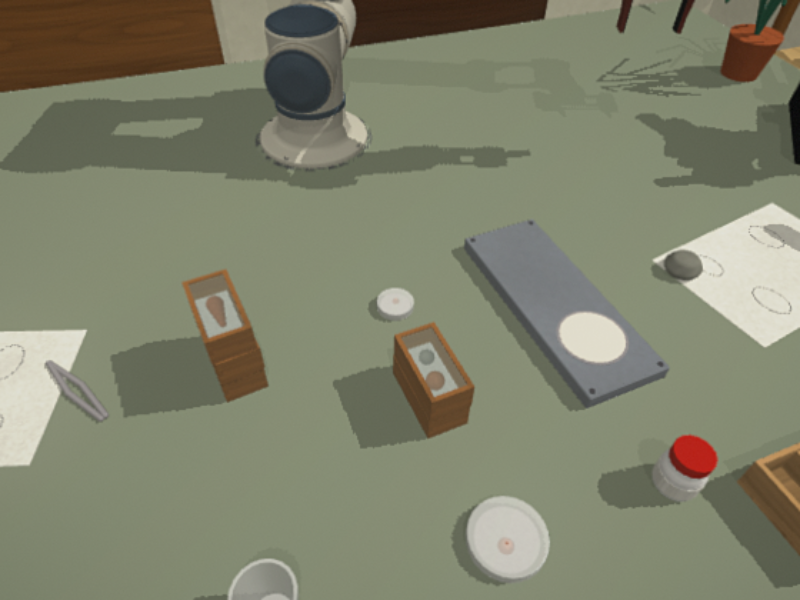

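The top view shows the stack of three at the right, with top-face corners near (580,323), (633,316), (651,418) and (597,427). The plate is at (179,268). The decoy stack of two stands in the middle.

```bash
cat > h.py <<'E'
from bench import ctrl
import numpy as np, cv2
from scipy.spatial.transform import Rotation as Ro
from scipy.optimize import least_squares
def R(a): return Ro.from_euler('xyz',a,degrees=True).as_matrix()
def proj(m,P):
    q=(np.atleast_2d(P)-m['eye'])@R(m['attitude']); s=q[:,:2]/q[:,2:]
    s=s*(1+m['k1']*(s**2).sum(1,keepdims=True)); K=m['intrinsics']
    return s*[K[0,0],K[1,1]]+K[:2,2]
def back(m,uv,z):
    K=m['intrinsics'];d=(np.atleast_2d(uv)-K[:2,2])/[K[0,0],K[1,1]];s=d.copy()
    for _ in range(20): s=d/(1+m['k1']*(s**2).sum(1,keepdims=True))
    r=np.c_[s,np.ones(len(s))]@R(m['attitude']).T
    return m['eye']+r*((z-m['eye'][2])/r[:,2:])
def rect(m,uv,z,L=110,W=56):
    """fit LxW rectangle at height z to 4 corner pixels (x-,y-),(x-,y+),(x+,y+),(x+,y-) up to order; returns x,y,yaw mod 180, rms px"""
    uv=np.array(uv,float);P=back(m,uv,z);c=P.mean(0)
    e=P-c; 
    def cor(p):
        t=np.radians(p[2]);u=np.array([np.cos(t),np.sin(t),0]);v=np.array([-u[1],u[0],0])
        C=np.array([p[0],p[1],z])+np.array([a*L/2*u+b*W/2*v for a,b in((-1,-1),(-1,1),(1,1),(1,-1))])
        return C
    best=None
    for t0 in range(-90,90,30):
        def f(p):
            q=proj(m,cor(p)); D=np.linalg.norm(q[:,None]-uv[None],axis=2);j=D.argmin(0)
            return (q[j]-uv).ravel()
        r=least_squares(f,[c[0],c[1],t0])
        if best is None or r.cost<best.cost: best=r
    return best.x, np.sqrt(2*best.cost/len(uv))
def tool():
    s=ctrl.get_state();return s['eef_pos'],R(s['tool_rot']),s
E
python3 - <<'E'
from h import *
m=ctrl.camera_model("top");k=.7
s=lambda l:(np.array(l)+.5)*k-.5
print(rect(m,s([(580,323),(633,316),(651,418),(597,427)]),126))
print(rect(m,s([(358,203),(407,200),(415,299),(366,304)]),84))
print(rect(m,s([(123,204),(231,196),(248,484),(134,492)]),24,340,130))
print(back(m,s([(179,268)]),24))
m=ctrl.camera_model("scene");k=.7
print(rect(m,s([(184,283),(227,271),(252,335),(208,351)]),126))
print(rect(m,s([(465,240),(532,221),(666,369),(590,402)]),24,340,130), back(m,s([(592,337)]),24))
p,T,_=tool();print(T)
w=ctrl.camera_model("wrist")
print(T.T@(w['eye']-p), T.T@R(w['attitude']))
E
```

```text
(array([ 525.78676601, -239.13176354,    7.24512421]), np.float64(1.779405598209347))
(array([659.898087  ,  -6.03740934,   4.36069317]), np.float64(1.0594079841476605))
(array([568.57462845, 229.921502  ,   4.62928994]), np.float64(1.646355637252963))
[[653.48705052 239.08507954  24.        ]]
(array([ 536.29961568, -235.99505396,    6.55828316]), np.float64(2.1019407422149086))
(array([572.34646941, 229.54584305,   4.28414684]), np.float64(1.8598554681541946)) [[654.79748896 239.95343564  24.        ]]
[[-6.87091834e-04 -9.37717240e-01  3.47398772e-01]
 [-1.54694423e-03  3.47399435e-01  9.37715970e-01]
 [-9.99998567e-01  1.06890460e-04 -1.68929159e-03]]
[-161.78880999   75.69709185    0.59381714] [[-6.77649659e-04 -2.77848624e-01  9.60624632e-01]
 [-6.53245278e-04 -9.60624524e-01 -2.77849054e-01]
 [ 9.99999557e-01 -8.15807821e-04  4.69463580e-04]]
```

Call:
servo_tool:
  moves: [0.0878,-0.005,-0.029,-0.032,-0.024,0,0,0.0878,-0.01,-0.058,-0.064,-0.048,0,0,0.0878,-0.012,-0.087,-0.096,-0.072,0,0,0.0878,-0.014,-0.116,-0.128,-0.096,0,0,0.0878,-0.016,-0.145,-0.16,-0.12,0,0,0.0878,-0.018,-0.174,-0.192,-0.144,0,0,0.0878,-0.02,-0.203,-0.224,-0.168,0,0,0.0878,-0.022,-0.232,-0.256,-0.192,0,0,0.0878,-0.024,-0.261,-0.288,-0.216,0,0,0.0878,-0.024,-0.29,-0.32,-0.24,0,0]

```text
time_s: 1.1
eef_pos: [369.4, 160.2, 246.7]
tool_rot: [-67.5, 90.0, 16.0]
force: [1.7, 0.7, 0.2]
grip_width: 88.1
```

```bash
cat >> h.py <<'E'
def to(x,y,z,yaw):
    """shift (m) and rx (rad) in the tool frame to put TCP at x,y,z with tool z along box y (yaw+90)"""
    p,T,s=tool(); d=T.T@(np.array([x,y,z])-p)
    a=np.degrees(np.arctan2(T[1,2],T[0,2])); dy=(yaw+90-a+180)%360-180
    print('t',round(s['time_s'],2),'at',p.round(1),'zang',a.round(2),'tilt',np.degrees(T[:2,0]).round(2),'F',s['force'].round(1),'w',round(s['grip_width'],1),'| shift',(d/1000).round(4),'rx',np.radians(-dy).round(4),'j6',s['joint_pos'][5].round(1))
E
python3 -c "
from h import *
to(530,-238,270,7)"
```

```text
t 1.1 at [369.4 160.2 246.7] zang 83.5 tilt [0.03 0.01] F [1.7 0.7 0.2] w 88.1 | shift [-0.0233 -0.2047 -0.3774] rx -0.2357 j6 -64.9
```

Call:
servo_tool:
  moves: [0.0878,-0.003,-0.023,-0.042,-0.03,0,0,0.0878,-0.005,-0.046,-0.084,-0.06,0,0,0.0878,-0.008,-0.069,-0.126,-0.09,0,0,0.0878,-0.01,-0.092,-0.168,-0.12,0,0,0.0878,-0.013,-0.115,-0.21,-0.15,0,0,0.0878,-0.016,-0.138,-0.252,-0.18,0,0,0.0878,-0.019,-0.161,-0.294,-0.21,0,0,0.0878,-0.022,-0.184,-0.336,-0.236,0,0,0.0878,-0.023,-0.205,-0.377,-0.236,0,0,0.0878,-0.023,-0.205,-0.377,-0.236,0,0]

```text
time_s: 2.1
eef_pos: [530.0, -240.8, 265.9]
tool_rot: [70.7, 89.7, 167.4]
force: [-0.1, 1.0, -0.4]
grip_width: 87.8
```

Call:
servo_tool:
  moves: [0.0878,0,0,0,0,0,0,0.0878,0,0,0,0,0,0]

```text
time_s: 2.3
eef_pos: [529.5, -235.4, 269.7]
tool_rot: [6.3, 90.0, 103.3]
force: [0.3, -0.7, 0.6]
grip_width: 87.9
```

```bash
python3 - <<'E'
from h import *
to(530,-238,270,7)
m=ctrl.camera_model("wrist");im=ctrl.capture("wrist")
cv2.imwrite("pics/w1full.png",im[...,::-1])
u=proj(m,[[530,-238,126]])[0];print(u)
import json;json.dump({k:np.array(v).tolist() for k,v in m.items()},open('w1.json','w'))
c,r=int(u[0])-100,int(u[1])-75;c=max(c,0);r=max(min(r,270),0);print(c,r)
cv2.imwrite("pics/w1.png",cv2.resize(im[r:r+150,c:c+200,::-1],None,fx=4,fy=4,interpolation=cv2.INTER_CUBIC))
E
```

```text
t 2.3 at [ 529.5 -235.4  269.7] zang 96.98 tilt [-0.01  0.02] F [ 0.3 -0.7  0.6] w 87.9 | shift [-0.0003 -0.0001 -0.0026] rx -0.0003 j6 -124.3
[275.22413895 194.69062148]
175 119
```

View pics/w1.png

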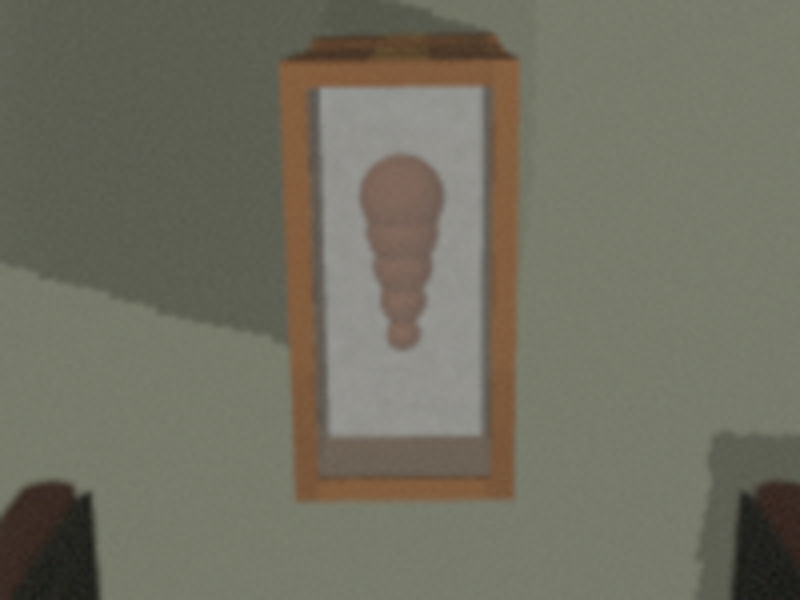

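The crop shows the top face at corners (281,60), (518,60), (514,499) and (297,500). It is well aligned between the fingers, with the lower boxes' far ends just visible above it.

```bash
python3 - <<'E'
from h import *
import json
m={k:np.array(v) for k,v in json.load(open('w1.json')).items()}
f=lambda l,k=4:(np.array(l)+.5)/k-.5+[175,119]
r,e=rect(m,f([(281,60),(518,60),(514,499),(297,500)]),126);print(r,e)
# middle/bottom far edges predicted if flush
t=np.radians(r[2]);u=np.array([np.cos(t),np.sin(t)]);v=np.array([-u[1],u[0]])
for z in(84,42,0):
    P=[[*(r[:2]+55*u+b*28*v),z] for b in(1,-1)]
    print(z,((proj(m,P)-[175,119]+.5)*4).round(0))
to(r[0],r[1],92,r[2])
E
```

```text
[ 526.4802716  -238.38082374    7.44899878] 0.44389953392078196
84 [[504. 443.]
 [309. 445.]]
42 [[495. 398.]
 [319. 399.]]
0 [[488. 360.]
 [328. 362.]]
t 2.35 at [ 529.6 -235.1  270.2] zang 97.01 tilt [ 0.04 -0.  ] F [-0.1  0.2  0.3] w 87.7 | shift [ 0.1782  0.0036 -0.0028] rx -0.0077 j6 -124.3
```

Call:
servo_tool:
  moves: [0.0878,0.03,0.0036,-0.0028,-0.0077,0,0,0.0878,0.06,0.0036,-0.0028,-0.0077,0,0,0.0878,0.09,0.0036,-0.0028,-0.0077,0,0,0.0878,0.12,0.0036,-0.0028,-0.0077,0,0,0.0878,0.145,0.0036,-0.0028,-0.0077,0,0,0.0878,0.16,0.0036,-0.0028,-0.0077,0,0,0.0878,0.17,0.0036,-0.0028,-0.0077,0,0,0.0878,0.176,0.0036,-0.0028,-0.0077,0,0,0.0878,0.178,0.0036,-0.0028,-0.0077,0,0,0.0878,0.178,0.0036,-0.0028,-0.0077,0,0]

```text
time_s: 3.35
eef_pos: [526.9, -239.5, 92.6]
tool_rot: [-124.3, 89.9, -26.9]
force: [0.1, 0.5, 0.2]
grip_width: 87.8
```

```bash
python3 -c "
from h import *
to(526.5,-238.4,92,7.45)"
```

```text
t 3.35 at [ 526.9 -239.5   92.6] zang 97.39 tilt [ 0.07 -0.04] F [0.1 0.5 0.2] w 87.8 | shift [0.0006 0.0002 0.0012] rx -0.001 j6 -125.2
```

Call:
servo_tool:
  moves: [0.075,0,0,0.001,0,0,0,0.066,0,0,0.001,0,0,0,0.062,0,0,0.001,0,0,0,0.059,0,0,0.001,0,0,0,0.057,0,0,0.001,0,0,0,0.054,0,0,0.001,0,0,0,0.05,0,0,0.001,0,0,0,0.045,0,0,0.001,0,0,0,0.04,0,0,0.001,0,0,0,0.04,0,0,0.001,0,0,0]

```text
time_s: 4.35
eef_pos: [526.4, -238.5, 91.7]
tool_rot: [-152.8, 90.0, -55.4]
force: [-0.8, -1.2, 0.6]
grip_width: 56.1
```

Call:
servo_tool:
  moves: [0.04,-0.002,0,0.001,0,0,0,0.04,-0.006,0,0.001,0,0,0,0.04,-0.012,0,0.001,0,0,0,0.04,-0.02,0,0.001,0,0,0,0.04,-0.03,0,0.001,0,0,0,0.04,-0.04,0,0.001,0,0,0,0.04,-0.05,0,0.001,0,0,0,0.04,-0.06,0,0.001,0,0,0,0.04,-0.066,0,0.001,0,0,0,0.04,-0.07,0,0.001,0,0,0]

```text
time_s: 5.35
eef_pos: [526.4, -237.5, 162.6]
tool_rot: [-124.5, 89.9, -27.1]
force: [0.2, 0.4, -2.8]
grip_width: 56.3
```

```bash
python3 - <<'E'
from h import *
to(484.5,226,180,4.4)
m=ctrl.camera_model("wrist");im=ctrl.capture("wrist")
im2=ctrl.capture("top")
cv2.imwrite("pics/w2.png",np.vstack([cv2.resize(im[...,::-1],(560,420)), cv2.resize(im2[100:290,340:500,::-1],None,fx=3.5,fy=3.5)[:180*3]])[:600])
cv2.imwrite("pics/w2.png",np.hstack([cv2.resize(im[...,::-1],(400,300)), cv2.resize(im2[190:330,340:527,::-1],(400,300))]))
E
```

```text
t 5.35 at [ 526.4 -237.5  162.6] zang 97.39 tilt [ 0.05 -0.02] F [ 0.2  0.4 -2.8] w 56.3 | shift [-0.0176 -0.0181  0.465 ] rx 0.0521 j6 -125.0
```

View pics/w2.png

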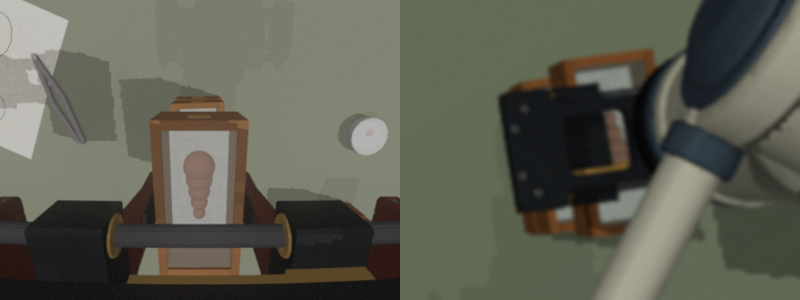

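Call:
servo_tool:
  moves: [0.04,0,0,0.005,0,0,0,0.04,0,-0.001,0.02,0.002,0,0,0.04,0,-0.002,0.043,0.005,0,0,0.04,0,-0.003,0.072,0.008,0,0,0.04,0,-0.004,0.102,0.011,0,0,0.04,0,-0.005,0.132,0.015,0,0,0.04,0,-0.006,0.162,0.018,0,0,0.04,0,-0.007,0.192,0.021,0,0,0.04,0,-0.009,0.222,0.025,0,0,0.04,0,-0.01,0.252,0.028,0,0]

```text
time_s: 6.45
eef_pos: [502.8, 16.0, 161.2]
tool_rot: [48.1, 90.0, 143.9]
force: [-0.2, 0.0, -2.6]
grip_width: 55.6
```

Call:
servo_tool:
  moves: [0.04,0,-0.001,0.03,0.003,0,0,0.04,0,-0.002,0.06,0.006,0,0,0.04,0,-0.003,0.09,0.01,0,0,0.04,0,-0.004,0.12,0.014,0,0,0.04,0,-0.005,0.148,0.018,0,0,0.04,0,-0.006,0.173,0.021,0,0,0.04,0,-0.007,0.192,0.024,0,0,0.04,0,-0.007,0.204,0.024,0,0,0.04,0,-0.007,0.21,0.024,0,0,0.04,0,-0.007,0.212,0.024,0,0]

```text
time_s: 7.45
eef_pos: [488.9, 225.8, 161.4]
tool_rot: [123.6, 90.0, -141.9]
force: [0.5, -0.1, -1.7]
grip_width: 55.6
```

```bash
python3 - <<'E'
from h import *
to(484.5,226,33,4.4)
E
```

```text
t 7.45 at [488.9 225.8 161.4] zang 94.45 tilt [-0.02 -0.02] F [ 0.5 -0.1 -1.7] w 55.6 | shift [0.1284 0.0043 0.0006] rx 0.0009 j6 -73.3
```

Call:
servo_tool:
  moves: [0.04,0.005,0.004,0.0006,0,0,0,0.04,0.02,0.004,0.0006,0,0,0,0.04,0.04,0.004,0.0006,0,0,0,0.04,0.065,0.004,0.0006,0,0,0,0.04,0.085,0.004,0.0006,0,0,0,0.04,0.1,0.004,0.0006,0,0,0,0.04,0.112,0.004,0.0006,0,0,0,0.04,0.12,0.004,0.0006,0,0,0,0.04,0.124,0.004,0.0006,0,0,0,0.04,0.126,0.004,0.0006,0,0,0]

```text
time_s: 8.45
eef_pos: [485.5, 225.8, 35.8]
tool_rot: [-71.9, 90.0, 22.6]
force: [-0.6, 0.4, -1.6]
grip_width: 55.5
```

Call:
servo_tool:
  moves: [0.04,0.001,0,0,0,0,0,0.04,0.002,0,0,0,0,0,0.04,0.003,0,0,0,0,0,0.04,0.003,0,0,0,0,0]

```text
time_s: 8.85
eef_pos: [485.4, 225.8, 32.8]
tool_rot: [-72.8, 90.0, 21.7]
force: [-0.0, -1.2, -2.6]
grip_width: 55.6
```

```bash
python3 - <<'E'
from h import *
to(484.5,226,32,4.4)
E
```

```text
t 8.85 at [485.4 225.8  32.8] zang 94.41 tilt [0.02 0.01] F [-0.  -1.2 -2.6] w 55.6 | shift [0.0008 0.0008 0.0003] rx 0.0002 j6 -73.1
```

Not yet in contact; go on slowly.

Call:
servo_tool:
  moves: [0.04,0.0005,0,0,0,0,0,0.04,0.001,0,0,0,0,0,0.04,0.001,0,0,0,0,0]

```text
time_s: 9.15
eef_pos: [485.3, 225.7, 31.7]
tool_rot: [-78.1, 90.0, 16.3]
force: [0.7, -0.4, -2.1]
grip_width: 56.1
```

Call:
servo_tool:
  moves: [0.04,0.0005,0,0,0,0,0,0.04,0.0005,0,0,0,0,0]

```text
time_s: 9.35
eef_pos: [485.4, 225.7, 31.7]
tool_rot: [-74.2, 90.0, 20.2]
force: [-1.1, -1.3, 3.0]
grip_width: 56.1
```

Call:
servo_tool:
  moves: [0.057,0,0,0,0,0,0,0.06,0,0,0,0,0,0,0.07,0,0,0,0,0,0,0.085,0,0,0,0,0,0,0.0878,0,0,0,0,0,0,0.0878,-0.01,0,0,0,0,0,0.0878,-0.04,0,0,0,0,0,0.0878,-0.08,0,0,0,0,0,0.0878,-0.12,0,0,0,0,0,0.0878,-0.15,-0.02,0,0,0,0]

```text
time_s: 10.35
eef_pos: [504.9, 227.7, 185.8]
tool_rot: [-69.5, 89.8, 24.9]
force: [1.1, 0.2, 0.2]
grip_width: 88.0
```

Call:
servo_tool:
  moves: [0.0878,-0.03,-0.03,0,0,0,0,0.0878,-0.05,-0.06,0,0,0,0,0.0878,-0.05,-0.08,0,0,0,0,0.0878,-0.05,-0.08,0,0,0,0,0.0878,-0.05,-0.08,0,0,0,0]

```text
time_s: 10.85
eef_pos: [584.6, 233.3, 230.7]
tool_rot: [98.7, 89.9, -166.9]
force: [-0.7, -0.0, 0.3]
grip_width: 87.6
```

```bash
python3 - <<'E'
from h import *
import json
to(526.5,-238.4,220,7.45)
m=ctrl.camera_model("wrist");im=ctrl.capture("wrist")
json.dump({k:np.array(v).tolist() for k,v in m.items()},open('w3.json','w'))
cv2.imwrite("pics/w3.png",cv2.resize(im[...,::-1],(800,600),interpolation=cv2.INTER_CUBIC))
print(proj(m,[[654,238,24],[485,226,66]])/.7)
E
```

```text
t 10.85 at [584.6 233.3 230.7] zang 94.4 tilt [-0.09 -0.02] F [-0.7 -0.   0.3] w 87.6 | shift [ 0.0109  0.094  -0.4659] rx -0.0533 j6 -75.7
[[396.5632435  339.46192069]
 [397.53220255 126.78999017]]
```

View pics/w3.png

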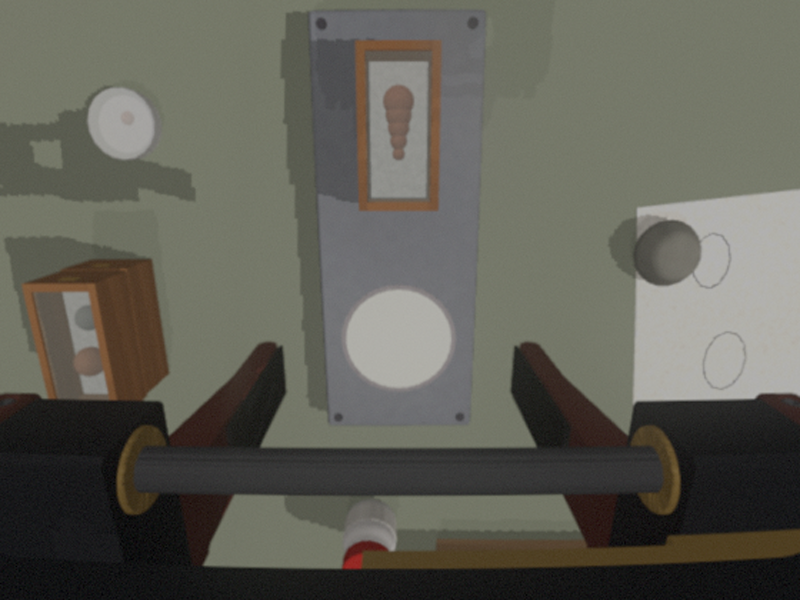

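The top box sits flat on the plain half, with corners (357,41), (441,41), (438,210) and (360,210). The plate is centred near (399,338). I'll measure the plate and go back to the stack.

```bash
python3 - <<'E'
from h import *
import json
m={k:np.array(v) for k,v in json.load(open('w3.json')).items()}
s=lambda l:(np.array(l)+.5)*.7-.5
im=cv2.imread('pics/w3.png');g=im.min(2);n,lab,st,ce=cv2.connectedComponentsWithStats((g>140).astype(np.uint8))
i=lab[338,399];print(st[i])
cn,_=cv2.findContours((lab==i).astype(np.uint8),0,cv2.CHAIN_APPROX_NONE)
P=back(m,s(cn[0][:,0]),24)[:,:2].astype(np.float32);c,r=cv2.minEnclosingCircle(P);print(c,r,cv2.fitEllipse(P))
print(rect(m,s([(310,11),(485,11),(469,424),(330,424)]),24,340,130))
print(rect(m,s([(357,41),(441,41),(438,210),(360,210)]),66))
E
```

```text
[ 346  289  106   99 8249]
(654.1534423828125, 239.2613525390625) 45.655120849609375 ((654.0784301757812, 239.34820556640625), (90.12293243408203, 90.3499984741211), 167.83758544921875)
(array([569.682348  , 233.09698944,   4.6131919 ]), np.float64(2.2232066245263034))
(array([486.04422573, 226.92818095,   4.38280725]), np.float64(0.9598177466353045))
```

Call:
servo_tool:
  moves: [0.0878,-0.002,0.008,-0.038,-0.005,0,0,0.0878,-0.002,0.016,-0.078,-0.01,0,0,0.0878,-0.002,0.024,-0.118,-0.015,0,0,0.0878,-0.002,0.032,-0.158,-0.02,0,0,0.0878,-0.002,0.04,-0.198,-0.025,0,0,0.0878,-0.002,0.048,-0.238,-0.03,0,0,0.0878,-0.002,0.056,-0.278,-0.035,0,0,0.0878,-0.002,0.064,-0.318,-0.04,0,0,0.0878,-0.002,0.072,-0.358,-0.045,0,0,0.0878,-0.002,0.08,-0.398,-0.05,0,0]

```text
time_s: 11.9
eef_pos: [534.4, -170.3, 233.4]
tool_rot: [-69.8, 90.0, 27.5]
force: [0.8, -0.3, -0.9]
grip_width: 87.7
```

Call:
servo_tool:
  moves: [0.0878,0.002,0.008,-0.034,-0.003,0,0,0.0878,0.002,0.014,-0.068,-0.003,0,0,0.0878,0.002,0.014,-0.068,-0.003,0,0,0.0878,0.002,0.014,-0.068,-0.003,0,0]

```text
time_s: 12.3
eef_pos: [529.7, -238.4, 231.0]
tool_rot: [17.7, 90.0, 115.1]
force: [0.1, 0.6, -0.3]
grip_width: 88.0
```

```bash
python3 - <<'E'
from h import *
import json
to(526.5,-238.4,50,7.45)
m=ctrl.camera_model("wrist");im=ctrl.capture("wrist")
json.dump({k:np.array(v).tolist() for k,v in m.items()},open('w4.json','w'))
u=proj(m,[[526,-238,84]])[0]
c,r=int(u[0])-100,int(u[1])-75;print(c,r)
cv2.imwrite("pics/w4.png",cv2.resize(im[r:r+150,c:c+200,::-1],None,fx=4,fy=4,interpolation=cv2.INTER_CUBIC))
E
```

```text
t 12.3 at [ 529.7 -238.4  231. ] zang 97.39 tilt [-0.02  0.04] F [ 0.1  0.6 -0.3] w 88.0 | shift [0.181  0.0032 0.0003] rx -0.0011 j6 -125.0
178 115
```

View pics/w4.png

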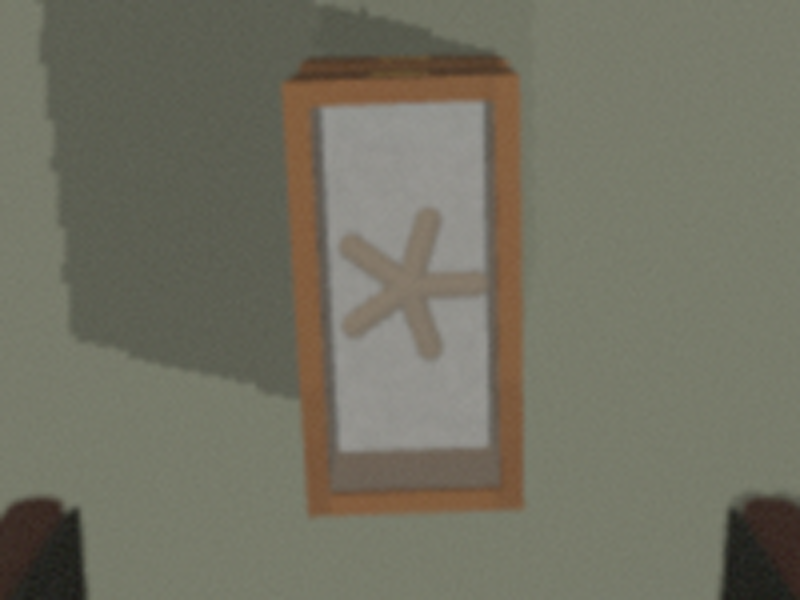

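The middle box's face is at corners (284,82), (519,73), (523,507) and (308,516), turned slightly relative to the tool. The plate circle fits at (654.1, 239.3) with a 90 mm diameter.

```bash
python3 - <<'E'
from h import *
import json
m={k:np.array(v) for k,v in json.load(open('w4.json')).items()}
f=lambda l,k=4:(np.array(l)+.5)/k-.5+[178,115]
r,e=rect(m,f([(284,82),(519,73),(523,507),(308,516)]),84);print(r,e)
to(r[0],r[1],50,r[2])
E
```

```text
[ 526.5050169  -236.88281822    9.30427325] 0.3973254117634066
t 12.35 at [ 530.1 -237.8  231.3] zang 97.46 tilt [0.01 0.04] F [-0.8  0.3 -0.5] w 87.7 | shift [0.1813 0.0035 0.0012] rx -0.0322 j6 -125.0
```

Call:
servo_tool:
  moves: [0.0878,0.03,0.003,0.001,-0.031,0,0,0.0878,0.06,0.0033,0.001,-0.031,0,0,0.0878,0.09,0.0033,0.001,-0.031,0,0,0.0878,0.12,0.0033,0.001,-0.031,0,0,0.0878,0.145,0.0033,0.001,-0.031,0,0,0.0878,0.16,0.0033,0.001,-0.031,0,0,0.0878,0.17,0.0033,0.001,-0.031,0,0,0.0878,0.177,0.0033,0.001,-0.031,0,0,0.0878,0.18,0.0033,0.001,-0.031,0,0,0.0878,0.181,0.0033,0.001,-0.031,0,0]

```text
time_s: 13.35
eef_pos: [527.6, -238.3, 50.8]
tool_rot: [-125.4, 89.9, -26.1]
force: [0.4, -0.9, -0.2]
grip_width: 87.6
```

```bash
python3 -c "
from h import *
to(526.5,-236.9,50,9.3)"
```

```text
t 13.35 at [ 527.6 -238.3   50.8] zang 99.22 tilt [ 0.06 -0.03] F [ 0.4 -0.9 -0.2] w 87.6 | shift [0.0008 0.0008 0.0016] rx -0.0013 j6 -126.9
```

Call:
servo_tool:
  moves: [0.075,0.0005,0.0008,0.0013,0,0,0,0.066,0.0005,0.0008,0.0013,0,0,0,0.062,0.0005,0.0008,0.0013,0,0,0,0.059,0.0005,0.0008,0.0013,0,0,0,0.057,0.0005,0.0008,0.0013,0,0,0,0.054,0.0005,0.0008,0.0013,0,0,0,0.05,0.0005,0.0008,0.0013,0,0,0,0.045,0.0005,0.0008,0.0013,0,0,0,0.04,0.0005,0.0008,0.0013,0,0,0,0.04,0.0005,0.0008,0.0013,0,0,0]

```text
time_s: 14.35
eef_pos: [526.2, -237.2, 49.8]
tool_rot: [-146.5, 90.0, -47.3]
force: [-0.2, -1.1, 1.7]
grip_width: 56.2
```

```bash
python3 -c "
from h import *
to(526.5,-236.9,50,9.3)"
```

```text
t 14.35 at [ 526.2 -237.2   49.8] zang 99.22 tilt [ 0.01 -0.01] F [-0.2 -1.1  1.7] w 56.2 | shift [-0.0002 -0.0004  0.0002] rx -0.0015 j6 -126.9
```

Call:
servo_tool:
  moves: [0.04,-0.002,0,0,0,0,0,0.04,-0.006,0,0,0,0,0,0.04,-0.014,0,0,0,0,0,0.04,-0.026,0,0,0,0,0,0.04,-0.042,0,0,0,0,0,0.04,-0.06,0,0,0,0,0,0.04,-0.078,0,0,0,0,0,0.04,-0.094,0,0,0,0,0,0.04,-0.106,0,0,0,0,0,0.04,-0.112,0,0,0,0,0]

```text
time_s: 15.35
eef_pos: [526.6, -237.3, 163.8]
tool_rot: [-126.7, 89.9, -27.5]
force: [0.2, -0.5, -2.6]
grip_width: 55.9
```

```bash
python3 -c "
from h import *
to(654.1,239.3,162,4.5)"
```

```text
t 15.35 at [ 526.6 -237.3  163.8] zang 99.22 tilt [ 0.13 -0.07] F [ 0.2 -0.5 -2.6] w 55.9 | shift [ 0.0015 -0.2022  0.4501] rx 0.0823 j6 -126.9
```

Call:
servo_tool:
  moves: [0.04,0,-0.002,0.005,0,0,0,0.04,0,-0.009,0.02,0.003,0,0,0.04,0,-0.019,0.042,0.007,0,0,0.04,0,-0.031,0.07,0.012,0,0,0.04,0,-0.045,0.1,0.018,0,0,0.04,0,-0.058,0.13,0.024,0,0,0.04,0,-0.072,0.16,0.03,0,0,0.04,0,-0.085,0.19,0.036,0,0,0.04,0,-0.099,0.22,0.042,0,0,0.04,0,-0.112,0.25,0.048,0,0]

```text
time_s: 16.35
eef_pos: [596.3, 29.4, 160.2]
tool_rot: [79.6, 89.9, 176.1]
force: [0.6, 0.8, -1.5]
grip_width: 56.0
```

```bash
python3 -c "
from h import *
to(654.1,239.3,162,4.5)"
```

```text
t 16.35 at [596.3  29.4 160.2] zang 96.47 tilt [-0.12  0.01] F [ 0.6  0.8 -1.5] w 56.0 | shift [-0.0019 -0.0811  0.202 ] rx 0.0344 j6 -96.9
```

Call:
servo_tool:
  moves: [0.04,0,-0.012,0.03,0.006,0,0,0.04,0,-0.024,0.06,0.012,0,0,0.04,0,-0.036,0.09,0.018,0,0,0.04,0,-0.048,0.118,0.024,0,0,0.04,0,-0.058,0.144,0.03,0,0,0.04,0,-0.067,0.166,0.034,0,0,0.04,0,-0.073,0.182,0.034,0,0,0.04,0,-0.077,0.192,0.034,0,0,0.04,0,-0.079,0.197,0.034,0,0,0.04,0,-0.08,0.198,0.034,0,0]

```text
time_s: 17.35
eef_pos: [653.6, 233.6, 161.0]
tool_rot: [108.3, 89.9, -157.2]
force: [-0.4, -0.7, -1.7]
grip_width: 55.9
```

```bash
python3 -c "
from h import *
to(654.1,239.3,33,4.5)"
```

```text
t 17.35 at [653.6 233.6 161. ] zang 94.54 tilt [-0.06 -0.03] F [-0.4 -0.7 -1.7] w 55.9 | shift [ 0.1279 -0.0011  0.0057] rx 0.0007 j6 -77.7
```

Call:
servo_tool:
  moves: [0.04,0.005,-0.001,0.003,0,0,0,0.04,0.02,-0.001,0.0055,0,0,0,0.04,0.04,-0.001,0.0055,0,0,0,0.04,0.065,-0.001,0.0055,0,0,0,0.04,0.085,-0.001,0.0055,0,0,0,0.04,0.1,-0.001,0.0055,0,0,0,0.04,0.112,-0.001,0.0055,0,0,0,0.04,0.12,-0.001,0.0055,0,0,0,0.04,0.123,-0.001,0.0055,0,0,0,0.04,0.123,-0.001,0.0055,0,0,0]

```text
time_s: 18.35
eef_pos: [654.5, 238.9, 38.8]
tool_rot: [-78.7, 90.0, 15.8]
force: [0.2, -0.4, -1.7]
grip_width: 55.8
```

```bash
python3 -c "
from h import *
to(654.1,239.3,32,4.5)"
```

```text
t 18.35 at [654.5 238.9  38.8] zang 94.52 tilt [0.01 0.  ] F [ 0.2 -0.4 -1.7] w 55.8 | shift [0.0068 0.0004 0.0004] rx 0.0003 j6 -77.3
```

Call:
servo_tool:
  moves: [0.04,0.002,0.0004,0.0004,0,0,0,0.04,0.004,0.0004,0.0004,0,0,0,0.04,0.0055,0.0004,0.0004,0,0,0,0.04,0.006,0.0004,0.0004,0,0,0,0.04,0.006,0.0004,0.0004,0,0,0]

```text
time_s: 18.85
eef_pos: [653.9, 239.3, 32.6]
tool_rot: [116.1, 90.0, -149.4]
force: [0.5, -0.5, -2.0]
grip_width: 55.4
```

Call:
servo_tool:
  moves: [0.04,0.0005,0,0,0,0,0,0.04,0.001,0,0,0,0,0,0.04,0.001,0,0,0,0,0]

```text
time_s: 19.15
eef_pos: [654.1, 239.3, 31.8]
tool_rot: [-87.8, 90.0, 6.8]
force: [-0.2, 0.1, -1.0]
grip_width: 55.8
```

Call:
servo_tool:
  moves: [0.04,0.0005,0,0,0,0,0,0.04,0.0005,0,0,0,0,0]

```text
time_s: 19.35
eef_pos: [654.1, 239.3, 31.8]
tool_rot: [-78.6, 90.0, 15.9]
force: [-0.0, -0.2, 3.0]
grip_width: 56.0
```

Call:
servo_tool:
  moves: [0.057,0,0,0,0,0,0,0.06,0,0,0,0,0,0,0.07,0,0,0,0,0,0,0.085,0,0,0,0,0,0,0.0878,0,0,0,0,0,0,0.0878,-0.01,0,0,0,0,0,0.0878,-0.04,0,0,0,0,0,0.0878,-0.08,0,0,0,0,0,0.0878,-0.12,0,0,0,0,0,0.0878,-0.16,0,0,0,0,0]

```text
time_s: 20.35
eef_pos: [653.7, 239.2, 193.7]
tool_rot: [-78.6, 89.9, 15.9]
force: [0.9, 0.0, -0.4]
grip_width: 88.0
```

Call:
servo_tool:
  moves: [0.0878,-0.02,0.04,0,0,0,0,0.0878,-0.04,0.08,0,0,0,0,0.0878,-0.04,0.08,0,0,0,0,0.0878,-0.04,0.08,0,0,0,0,0.0878,-0.04,0.08,0,0,0,0]

```text
time_s: 20.85
eef_pos: [574.5, 232.9, 230.5]
tool_rot: [119.9, 90.0, -145.6]
force: [0.7, 0.3, -0.0]
grip_width: 88.0
```

```bash
python3 - <<'E'
from h import *
import json
to(485.7,226.2,32,4.4)
m=ctrl.camera_model("wrist");im=ctrl.capture("wrist")
json.dump({k:np.array(v).tolist() for k,v in m.items()},open('w5.json','w'))
cv2.imwrite("pics/w5.png",cv2.resize(im[20:300,90:464,::-1],(800,600),interpolation=cv2.INTER_CUBIC))
E
```

```text
t 20.85 at [574.5 232.9 230.5] zang 94.51 tilt [-0.03 -0.02] F [ 0.7  0.3 -0. ] w 88.0 | shift [0.1986 0.089  0.0004] rx 0.0019 j6 -75.6
```

View pics/w5.png

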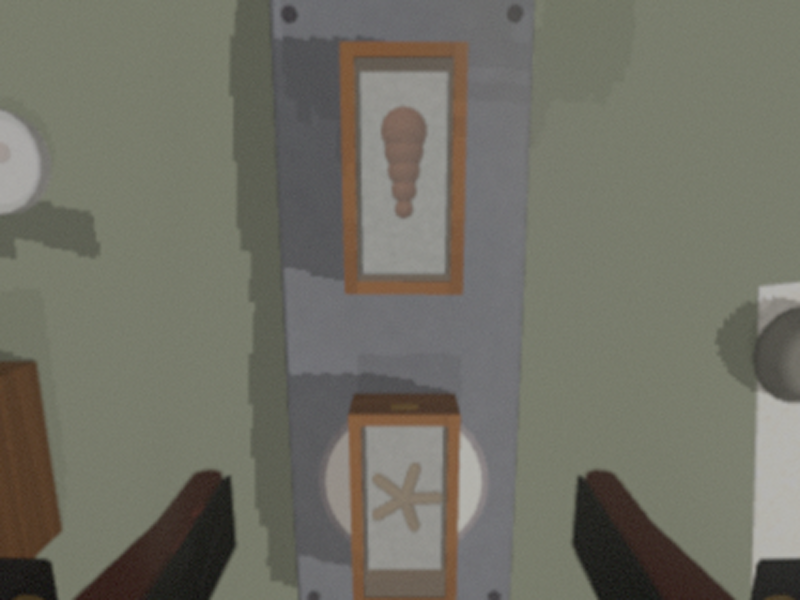

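The middle box lies flat, with the plate showing evenly on both sides. The top box is still at its aside spot. Next I pick up the top box.

Call:
servo_tool:
  moves: [0.0878,0,0.03,0.0003,0,0,0,0.0878,0.01,0.06,0.0003,0,0,0,0.0878,0.03,0.085,0.0003,0,0,0,0.0878,0.065,0.089,0.0003,0.001,0,0,0.0878,0.1,0.089,0.0003,0.001,0,0,0.0878,0.135,0.089,0.0003,0.001,0,0,0.0878,0.165,0.089,0.0003,0.001,0,0,0.0878,0.185,0.089,0.0003,0.001,0,0,0.0878,0.195,0.089,0.0003,0.001,0,0,0.0878,0.198,0.089,0.0003,0.001,0,0]

```text
time_s: 21.9
eef_pos: [484.9, 225.8, 31.1]
tool_rot: [107.1, 89.8, -158.5]
force: [-0.8, -0.1, -0.0]
grip_width: 87.5
```

Call:
servo_tool:
  moves: [0.0878,0,0,0,0,0,0,0.0878,0,0,0,0,0,0]

```text
time_s: 22.1
eef_pos: [486.3, 226.6, 34.5]
tool_rot: [-73.1, 89.9, 21.4]
force: [0.0, -0.2, 0.4]
grip_width: 87.9
```

```bash
python3 -c "
from h import *
to(485.6,226.2,32,4.4)"
```

```text
t 22.1 at [486.3 226.6  34.5] zang 94.46 tilt [0.1  0.04] F [ 0.  -0.2  0.4] w 87.9 | shift [ 0.0025  0.0008 -0.0003] rx 0.001 j6 -73.1
```

Call:
servo_tool:
  moves: [0.075,0.0005,0.0008,0,0,0,0,0.066,0.0005,0.0008,0,0,0,0,0.062,0.0005,0.0008,0,0,0,0,0.059,0.0005,0.0008,0,0,0,0,0.057,0.0005,0.0008,0,0,0,0,0.054,0.0005,0.0008,0,0,0,0,0.05,0.0005,0.0008,0,0,0,0,0.045,0.0005,0.0008,0,0,0,0,0.04,0.0005,0.0008,0,0,0,0,0.04,0.0005,0.0008,0,0,0,0]

```text
time_s: 23.1
eef_pos: [484.7, 226.2, 32.7]
tool_rot: [-157.0, 90.0, -62.5]
force: [-0.4, -0.8, 1.9]
grip_width: 55.5
```

```bash
python3 -c "
from h import *
to(485.6,226.2,32,4.4)"
```

```text
t 23.1 at [484.7 226.2  32.7] zang 94.46 tilt [ 0.   -0.01] F [-0.4 -0.8  1.9] w 55.5 | shift [ 0.0007 -0.0009 -0.    ] rx 0.0011 j6 -73.1
```

Call:
servo_tool:
  moves: [0.04,-0.002,0,0,0,0,0,0.04,-0.006,0,0,0,0,0,0.04,-0.014,0,0,0,0,0,0.04,-0.028,0,0,0,0,0,0.04,-0.046,0,0,0,0,0,0.04,-0.066,0,0,0,0,0,0.04,-0.086,0,0,0,0,0,0.04,-0.104,0,0,0,0,0,0.04,-0.117,0,0,0,0,0,0.04,-0.125,0,0,0,0,0]

```text
time_s: 24.1
eef_pos: [485.1, 226.4, 159.9]
tool_rot: [-72.7, 89.9, 21.7]
force: [0.9, -0.2, -1.8]
grip_width: 55.8
```

```bash
python3 - <<'E'
from h import *
import json
to(480,-170,160,7.5)
for n in("top","scene"):
    im=ctrl.capture(n);np.save(n+"6.npy",im)
m=ctrl.camera_model("top");u=proj(m,[[526,-237,42]])[0].astype(int)
m2=ctrl.camera_model("scene");u2=proj(m2,[[526,-237,42]])[0].astype(int);print(u,u2)
a=np.load("top6.npy");b=np.load("scene6.npy");c=lambda i,u:cv2.resize(i[u[1]-60:u[1]+60,u[0]-40:u[0]+40,::-1],(400,600),interpolation=cv2.INTER_CUBIC)
cv2.imwrite("pics/s6.png",np.hstack([c(a,u),c(b,u2)]))
E
```

```text
t 24.1 at [485.1 226.4 159.9] zang 94.46 tilt [0.14 0.05] F [ 0.9 -0.2 -1.8] w 55.8 | shift [-0.0005  0.036  -0.3948] rx -0.053 j6 -73.1
[414 261] [160 242]
```

View pics/s6.png

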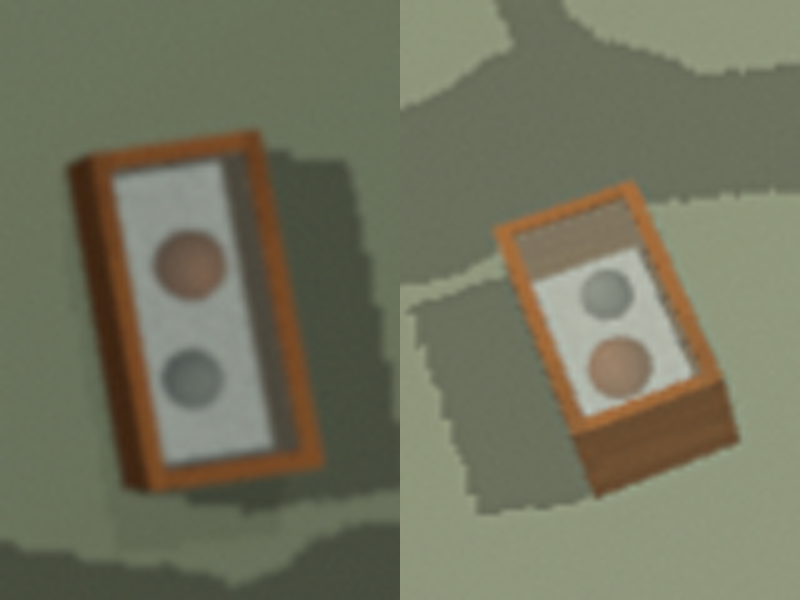

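The bottom box stands alone and square. In the left crop (top camera) its corners are (95,158), (261,131), (325,464) and (157,490). In the right crop (scene camera) they are (497,230), (632,183), (722,380) and (578,432). I'll carry the top box to a vantage point beyond the stack so the wrist camera can see the bottom box too.

```bash
python3 - <<'E'
from h import *
f=lambda l,o:(np.array(l)+.5)/5-.5+o
print(rect(ctrl.camera_model("top"),f([(95,158),(261,131),(325,464),(157,490)],[374,201]),42))
print(rect(ctrl.camera_model("scene"),f([(97,230),(232,183),(322,380),(178,432)],[120,182]),42))
to(635,-225,185,8)
E
```

```text
(array([ 524.73349624, -238.66578564,    8.45059032]), np.float64(0.8281451550753464))
(array([ 525.59179057, -235.70688075,    8.34600112]), np.float64(0.8975627195522314))
t 24.2 at [485.2 226.4 159.2] zang 94.46 tilt [0.13 0.05] F [ 0.8 -0.6 -1.9] w 55.9 | shift [-0.0258 -0.1143 -0.4617] rx -0.0617 j6 -73.1
```

Call:
servo_tool:
  moves: [0.04,-0.002,-0.001,-0.006,0,0,0,0.04,-0.006,-0.005,-0.022,-0.003,0,0,0.04,-0.012,-0.011,-0.046,-0.006,0,0,0.04,-0.018,-0.018,-0.076,-0.01,0,0,0.04,-0.022,-0.026,-0.108,-0.015,0,0,0.04,-0.025,-0.034,-0.14,-0.02,0,0,0.04,-0.025,-0.042,-0.172,-0.025,0,0,0.04,-0.025,-0.05,-0.204,-0.03,0,0,0.04,-0.025,-0.058,-0.236,-0.035,0,0,0.04,-0.025,-0.066,-0.268,-0.04,0,0]

```text
time_s: 25.2
eef_pos: [571.0, -37.6, 181.3]
tool_rot: [79.1, 89.9, 175.9]
force: [0.4, 0.4, -1.9]
grip_width: 55.8
```

```bash
python3 -c "
from h import *
to(635,-225,185,8)"
```

```text
t 25.2 at [571.  -37.6 181.3] zang 96.75 tilt [-0.13  0.01] F [ 0.4  0.4 -1.9] w 55.8 | shift [-0.0039 -0.0415 -0.1937] rx -0.0218 j6 -103.9
```

Call:
servo_tool:
  moves: [0.04,0,-0.007,-0.032,-0.005,0,0,0.04,0,-0.014,-0.064,-0.01,0,0,0.04,0,-0.021,-0.095,-0.015,0,0,0.04,0,-0.027,-0.124,-0.02,0,0,0.04,0,-0.033,-0.15,-0.022,0,0,0.04,0,-0.037,-0.17,-0.022,0,0,0.04,0,-0.04,-0.183,-0.022,0,0,0.04,0,-0.042,-0.19,-0.022,0,0,0.04,0,-0.042,-0.192,-0.022,0,0,0.04,0,-0.042,-0.192,-0.022,0,0]

```text
time_s: 26.2
eef_pos: [635.5, -221.1, 182.4]
tool_rot: [38.2, 90.0, 136.2]
force: [1.0, -0.6, -1.2]
grip_width: 55.7
```

```bash
python3 - <<'E'
from h import *
import json
to(526,-237.5,100,8.4)
m=ctrl.camera_model("wrist");im=ctrl.capture("wrist")
json.dump({k:np.array(v).tolist() for k,v in m.items()},open('w7.json','w'))
u=proj(m,[[526,-237,42]])[0];print(u)
cv2.imwrite("pics/w7.png",cv2.resize(im[0:240,120:440,::-1],(800,600),interpolation=cv2.INTER_CUBIC))
E
```

```text
t 26.2 at [ 635.5 -221.1  182.4] zang 98.03 tilt [-0.03  0.03] F [ 1.  -0.6 -1.2] w 55.7 | shift [ 0.0825  0.1107 -0.001 ] rx -0.0064 j6 -120.1
[277.29235689  73.48794369]
```

View pics/w7.png

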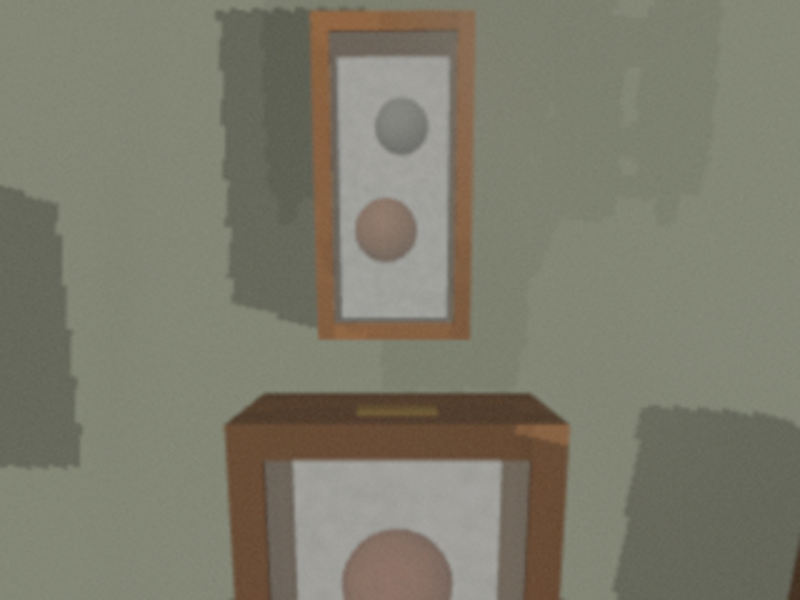

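The bottom box's corners are (311,12), (474,11), (469,338) and (320,339). The held box's near top edge runs from (226,424) to (567,424), which gives its offset in the grip.

```bash
python3 - <<'E'
from h import *
import json
m={k:np.array(v) for k,v in json.load(open('w7.json')).items()}
f=lambda l:(np.array(l)+.5)/2.5-.5+[120,0]
r,e=rect(m,f([(311,12),(474,11),(469,338),(320,339)]),42);print('bottom',r,e)
P=back(m,f([(226,424),(567,424)]),215.7);d=P[0]-P[1];print(P.round(1),np.hypot(*d[:2]))
p,T,s=tool();c=P.mean(0);t=np.radians(8.03);print('held c',c+55*np.array([np.cos(t),np.sin(t),0]),p,'yaw',np.degrees(np.arctan2(d[1],d[0]))%180-90)
to(r[0],r[1],100,r[2])
E
```

```text
bottom [ 525.02083664 -237.29818142    8.32163044] 0.8202167087356163
[[ 585.6 -255.6  215.7]
 [ 578.  -201.   215.7]] 55.05758991147378
held c [ 636.28163477 -220.60734602  215.7       ] [ 635.54815062 -220.77748128  182.70409994] yaw 7.9946318110038845
t 26.25 at [ 635.5 -220.8  182.7] zang 98.06 tilt [-0.01  0.02] F [ 0.4 -0.1 -2.2] w 55.9 | shift [ 0.0827  0.1117 -0.0009] rx -0.0046 j6 -120.1
```

Call:
servo_tool:
  moves: [0.04,0,0.006,0,-0.001,0,0,0.04,0.002,0.02,0,-0.002,0,0,0.04,0.006,0.04,0,-0.003,0,0,0.04,0.012,0.064,-0.001,-0.004,0,0,0.04,0.022,0.086,-0.001,-0.005,0,0,0.04,0.036,0.101,-0.001,-0.005,0,0,0.04,0.052,0.11,-0.001,-0.005,0,0,0.04,0.066,0.1125,-0.001,-0.005,0,0,0.04,0.076,0.1125,-0.001,-0.005,0,0,0.04,0.08,0.1125,-0.001,-0.005,0,0]

```text
time_s: 27.25
eef_pos: [524.1, -237.7, 101.3]
tool_rot: [49.2, 89.9, 147.5]
force: [0.2, 0.5, -2.3]
grip_width: 55.8
```

Call:
servo_tool:
  moves: [0.04,0.005,0,0,0,0,0,0.04,0.015,0,0,0,0,0,0.04,0.028,0,0,0,0,0,0.04,0.036,0,0,0,0,0,0.04,0.04,0,0,0,0,0,0.04,0.042,0,0,0,0,0,0.04,0.042,0,0,0,0,0]

```text
time_s: 27.95
eef_pos: [524.3, -238.2, 60.5]
tool_rot: [55.9, 90.0, 154.2]
force: [0.5, -0.1, -2.7]
grip_width: 56.4
```

```bash
python3 -c "
from h import *
to(524.6,-237.3,51,8.35)"
```

```text
t 27.95 at [ 524.3 -238.2   60.5] zang 98.3 tilt [-0.01  0.01] F [ 0.5 -0.1 -2.7] w 56.4 | shift [ 0.0095 -0.0004  0.0009] rx -0.0008 j6 -126.1
```

Call:
servo_tool:
  moves: [0.04,0.002,-0.0004,0.0009,-0.001,0,0,0.04,0.005,-0.0004,0.0009,-0.001,0,0,0.04,0.007,-0.0004,0.0009,-0.001,0,0,0.04,0.008,-0.0004,0.0009,-0.001,0,0,0.04,0.008,-0.0004,0.0009,-0.001,0,0]

```text
time_s: 28.45
eef_pos: [524.5, -237.2, 52.4]
tool_rot: [53.6, 90.0, 151.9]
force: [-0.1, -0.5, -2.8]
grip_width: 56.1
```

Call:
servo_tool:
  moves: [0.04,0.0005,0,0,0,0,0,0.04,0.001,0,0,0,0,0,0.04,0.001,0,0,0,0,0]

```text
time_s: 28.75
eef_pos: [524.6, -237.3, 51.6]
tool_rot: [72.6, 90.0, 171.0]
force: [-0.2, 0.8, -2.4]
grip_width: 56.2
```

```bash
python3 -c "
from h import *
to(524.6,-237.3,50.7,8.35)"
```

```text
t 28.75 at [ 524.6 -237.3   51.6] zang 98.36 tilt [-0.  0.] F [-0.2  0.8 -2.4] w 56.2 | shift [ 0.0009 -0.      0.    ] rx 0.0001 j6 -126.1
```

Call:
servo_tool:
  moves: [0.04,0.0005,0,0,0,0,0,0.04,0.001,0,0,0,0,0,0.04,0.001,0,0,0,0,0]

```text
time_s: 29.05
eef_pos: [524.7, -237.3, 50.7]
tool_rot: [-127.4, 90.0, -29.0]
force: [0.7, 0.3, -1.8]
grip_width: 55.8
```

Call:
servo_tool:
  moves: [0.04,0.0004,0,0,0,0,0,0.04,0.0004,0,0,0,0,0]

```text
time_s: 29.25
eef_pos: [524.7, -237.3, 50.7]
tool_rot: [-122.5, 90.0, -24.1]
force: [-2.3, -0.0, 1.2]
grip_width: 56.0
```

Contact. Release, rise and back off beyond the stack for a look.

Call:
servo_tool:
  moves: [0.057,0,0,0,0,0,0,0.06,0,0,0,0,0,0,0.07,0,0,0,0,0,0,0.085,0,0,0,0,0,0,0.0878,0,0,0,0,0,0,0.0878,-0.01,0,0,0,0,0,0.0878,-0.04,0,0,0,0,0,0.0878,-0.08,0,0,0,0,0,0.0878,-0.12,0,0,0,0,0,0.0878,-0.15,0,0,0,0,0]

```text
time_s: 30.25
eef_pos: [525.0, -237.5, 204.3]
tool_rot: [-126.4, 89.8, -28.1]
force: [-0.0, -0.8, -0.0]
grip_width: 87.8
```

Call:
servo_tool:
  moves: [0.0878,-0.01,-0.02,0.03,0,0,0,0.0878,-0.02,-0.04,0.07,0,0,0,0.0878,-0.03,-0.06,0.11,0,0,0,0.0878,-0.04,-0.08,0.15,0,0,0,0.0878,-0.05,-0.08,0.19,0,0,0,0.0878,-0.05,-0.08,0.23,0,0,0,0.0878,-0.05,-0.08,0.25,0,0,0,0.0878,-0.05,-0.08,0.25,0,0,0,0.0878,-0.05,-0.08,0.25,0,0,0]

```text
time_s: 31.15
eef_pos: [567.4, 21.6, 250.9]
tool_rot: [-133.4, 89.9, -35.0]
force: [-0.3, 0.4, -0.5]
grip_width: 87.8
```

```bash
python3 - <<'E'
from h import *
to(654,239,200,8.4)
a=ctrl.capture("top");b=ctrl.capture("scene")
c=lambda i,u,w,h:cv2.resize(i[max(u[1]-h,0):u[1]+h,max(u[0]-w,0):u[0]+w,::-1],(400,600),interpolation=cv2.INTER_CUBIC)
mt=ctrl.camera_model("top");ms=ctrl.camera_model("scene")
us=[proj(mm,[p])[0].astype(int) for mm in(mt,ms) for p in([526,-237,63],[654,239,45])];print(us)
L=np.hstack([c(a,us[0],40,60),c(b,us[2],40,60)]);np.save('t8.npy',a);np.save('s8.npy',b)
cv2.imwrite("pics/f8.png",L)
cv2.imwrite("pics/f9.png",np.hstack([c(a,us[1],40,60),c(b,us[3],40,60)]))
E
```

```text
t 31.15 at [567.4  21.6 250.9] zang 98.41 tilt [ 0.04 -0.03] F [-0.3  0.4 -0.5] w 87.8 | shift [ 0.0508 -0.1174  0.2024] rx 0.0001 j6 -99.6
[array([417, 261]), array([121, 184]), array([158, 235]), array([416, 228])]
```

View pics/f8.png

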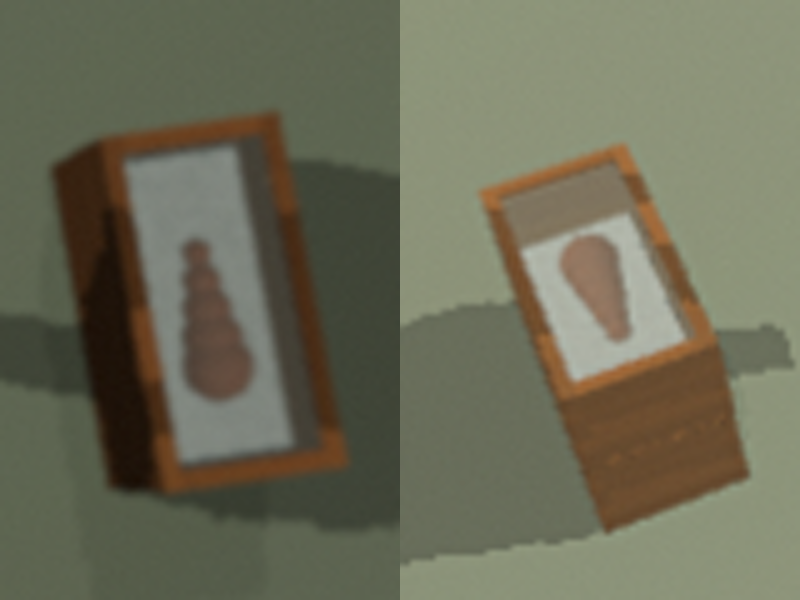

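View pics/f9.png

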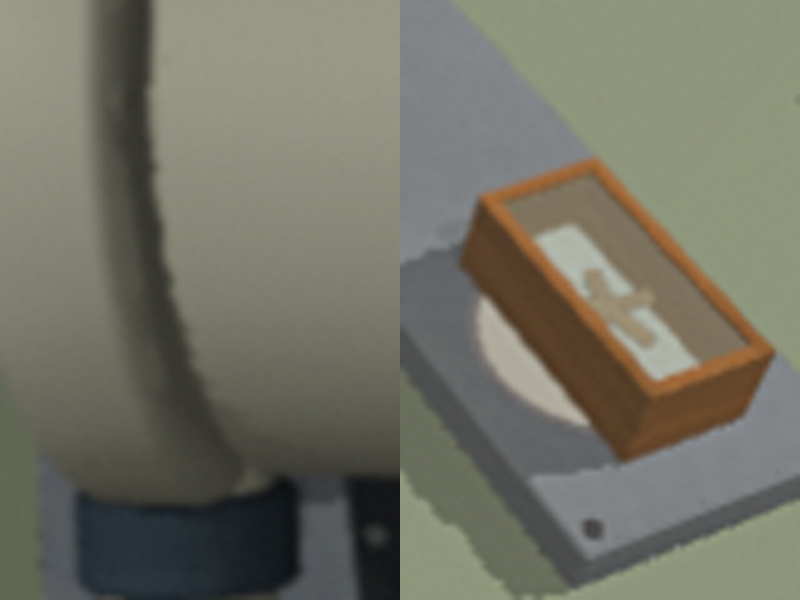

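The restacked pair looks flush in both views, and the middle box is on the plate. A numeric check with the same cameras:

```bash
python3 - <<'E'
from h import *
f=lambda l,o:(np.array(l)+.5)/5-.5+o
t,s=ctrl.camera_model("top"),ctrl.camera_model("scene")
print(rect(t,f([(103,140),(278,112),(347,464),(169,491)],[377,201]),84),'bottom was 524.7 -238.7 8.45')
print(rect(s,f([(80,192),(227,145),(317,343),(166,398)],[118,175]),84),'bottom was 525.6 -235.7 8.35')
print(rect(s,f([(82,195),(199,157),(375,350),(251,395)],[376,168]),66),'plate 654.8 240.0')
E
```

```text
(array([ 525.67269694, -237.13658989,    8.46409264]), np.float64(0.6554282517178118)) bottom was 524.7 -238.7 8.45
(array([ 526.30287021, -234.8266175 ,    8.41145816]), np.float64(0.6743471154548561)) bottom was 525.6 -235.7 8.35
(array([654.64498043, 241.28422608,   3.83157177]), np.float64(0.3635583197181294)) plate 654.8 240.0
```

```bash
python3 -c "
from bench import ctrl
print(ctrl.sign_off(), ctrl.get_state()['time_s'])"
```

```text
the job is handed in; nothing more can be done
the job is handed in; nothing more can be done
```

The job is done and handed in at about 31 s of robot time, well under the 67 s limit. I set the top box aside on the plain half of the stand. Then I put the middle box on the plate, and stacked the top box back on the bottom box, which was left in place. The gripper was open and clear of everything at hand-in.

- **Middle box on the plate:** the scene camera puts its centre 1.3 mm from the plate centre measured earlier with that same camera. It lies flat.
- **Top box on the bottom box:** the offset is about 1.1 mm by the scene camera and 1.8 mm by the top camera, and the yaw matches within 0.1°. The faces look flush in both views.
- **Disagreement between cameras:** the two fixed cameras differ by 2–3 mm in absolute y, so I compared positions only within each camera. The top camera's view of the plate was blocked by the arm in the last check, so that check rests on the scene camera.
- **Forces and level:** the readings I took stayed at about 3 N or less, and the tool stayed within about 0.2° of vertical while carrying.

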